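Flip the hex key and nip up the mincer's clamp screw

TASK

The hand mincer's foot is held down on its wooden board by one clamp screw, which has only been run down by hand: the L-shaped hex key still stands in it on the ball end of its long arm. Pull the key out, flip it so that its short arm goes all the way down into the screw's socket, and use the long arm as the lever to turn the screw clockwise (seen from above) until it comes up firm against its spring washer, then stop: do not force it further. Leave the key seated in the screw, long arm level, and leave the other things on the worktop where they are.

Things in the scene. Friction and masses are not known exactly. Their poses are not given: they have to be found in the camera images.
- mincer: hand mincer of cast metal on a fixed beech board 390 x 172 x 26 mm; origin on the worktop below the clamp screw's axis, x from the screw towards the mincer, z up. A slotted tongue 10 mm thick runs from the pedestal (220 mm behind the screw) forward under the screw's head; the hopper, 300 mm high, begins 165 mm behind the screw; nothing nearer is higher than the screw
- screw_top (a point): centre of the top face of the clamp screw's steel head (knurled, 34 mm across, 30 mm high), 71 mm above the worktop. Hexagon socket 15 mm across flats, 24 mm deep, mouth chamfered to 20 mm. Own z up along the screw, own x at a corner of the socket. Clockwise from above tightens; 0.7 to 1.3 rad are left until it is firm
- screw: the clamp screw; origin at the centre of its socket's floor, 24 mm below screw_top, same axes. It turns stiffly and stays put: the torque rises from 0.5 to 0.9 N m as the spring washer is pressed flat (5 to 8 N square to the key's long arm, 110 mm from the axis), then it is solid. Firm is 1.0 to 1.8 N m (9 to 16 N there), over 2.2 N m is forced. The key turns 0.1 rad idle and winds up as much
- washer_top (a point): top of the split spring washer under the screw's head, on the screw's axis, 40.5 mm above the worktop when flat. The turning screw presses it down by 3 mm a turn, so it is at most 0.6 mm from flat: too little to measure, to be felt by the torque
- key_elbow (a point): where the axes of the two arms of the loose L-shaped hex key cross (dark steel, 14 mm across flats, 0.26 kg). Own x along the long arm to its ball end, 150 mm away; own -z along the short arm, its end 58 mm away; flats face own +y and -y. At the start x points down and the short arm is level, to the robot's left; seated on the short arm, z is up and the long arm level, drooping a few degrees
- key_long_mid (a point): middle of the key's long arm, on its axis 75 mm from key_elbow, same axes; free to grip. At the start the ball end stands on the socket's floor, where it only turns idle and drives nothing; the key leans a few degrees
- key_short_end (a point): centre of the flat end of the key's short arm, 58 mm from key_elbow along own -z, same axes. A corner of the short arm points along the key's own x: with the short arm down it enters the socket where the key's x points at any of the socket's corners (every 60 degrees, within about 5)
- salt_shaker: salt shaker, glass with metal cap, 44 mm across, 90 mm high, origin at the centre of its underside; a bystander on the left
- garlic: garlic bulb, 55 mm, origin under its centre; a bystander on the left
- lemon: lemon, 78 x 55 x 56 mm, origin under its centre; a bystander at the front left
- peeler: white-handled peeler, 170 x 25 x 18 mm, lying in front of the board, origin under its centre; a bystander

How it is judged:
By the outcome, as a careful person would: the job done as asked, in the order asked, and still so for the second after the job is handed in, with the robot touching nothing.
It also fails if it takes over 72 s, if anything falls off the work surface, if the arm or the gripper's body presses on something with over 40 N, if the wrist force passes 120 N, or if a joint passes its speed limit or range.

ROBOT

A 7-joint arm with a two-finger parallel gripper is mounted at the origin on a cart in front of the work surface, level with it; the furniture and walls round the work are solid. World frame = base frame: x ahead of the robot, y to its left, z up, the work surface at z = 0. Lengths are in m, angles in rad, forces in N, time in s.
With the tool pointing down it reaches from about 0.425 to 0.825 m from the base axis. Payload 3.6 kg.
Tool frame: the origin (TCP) lies where the fingers leave the gripper's body, on its centre line; the fingertips stand 73 mm ahead of it and the grasp point (between the pads) lies 54 mm ahead of it; z points along the fingers, y is the line along which they close (so a half turn about z gives the same grasp; the last joint's range is limited). The gripper opens to 85 mm and grips with 20 to 120 N. Pads are 22 mm wide; open, the fingers measure 114 mm over their backs; the gripper's body (76 mm by 85 mm) begins 54 mm behind the grasp point. The pads swing forward as they close: fully open they stand 13 mm farther back than shut.
Start: joints at [1.321, 0.615, -0.013, 1.423, 0.008, 1.103, -0.04], TCP at [0.144, -0.634, 0.304] pointing down, gripper open.
Joint ranges: [-3.12, 3.12], [-0.3, 2.06], [-1.34, 1.32], [0.26, 2.42], [-1.36, 4.5], [0.01, 1.98], [-2.84, 2.84]. Speed limits (rad/s): [2.79, 2.79, 3.14, 3.14, 3.14, 3.14, 3.14].

INTERFACE

Orientations are given as a unit quaternion [x, y, z, w].
In Python, from station import arm, snapshot, camera_info, ticket gives the robot as it stands. Calls block until the motion is done:
- arm.movep(position, orientation): joint-space move of the TCP to a pose.
- arm.line_to(position, velocity=0.15, ori=None): straight line of the TCP; ori=None keeps the orientation; velocity is the mean speed in m/s.
- arm.move_j(angles): joint-space move.
- arm.move_gripper(opening, effort=None): opening from 0.0 (shut) to 1.0 (fully open); effort is the grip in N (None keeps the last); returns when the fingers have stopped.
- arm.pause(seconds).
- arm.ik(position, orientation): joint angles nearest the present ones, or None.
- snapshot(name): name is "side" or "top"; returns the picture (480x640x3 uint8, blue, green, red); there is no depth.
- camera_info(name): a dict with "fx", "fy", "cx", "cy" (pixels), "dist_coeffs" ([k1, k2, p1, p2, k3] as OpenCV has them; the pictures are not rectified), "R" (3x3) and "t" (3): a world point X has camera coordinates R X + t. Camera axes: x right, y down, z forward; pixel columns grow to the right and rows downward; lengths in m; the calibration is good to about 2 mm. A picture is of the moment at which its call begins. camera_info takes no time and is no camera call.
A pose or a line that the arm cannot do raises arm.MotionError and nothing moves.
- ticket.finish_job(): hands the job in; it is judged then, once.
Readings, each from a call of its own:
- arm.read_time(): time.
- arm.read_joint_positions(): joint angles.
- arm.read_dq(): joint speeds.
- arm.read_effort(): joint torques, N m.
- arm.read_tool_pos(): TCP position.
- arm.read_eef_rot(): TCP orientation.
- arm.read_ft_force(): force on the tool from outside, world axes, zero at the start.
- arm.read_wrist_torque(): the same for the moment, N m.
- arm.read_opening(): opening from 0.0 (shut) to 1.0 (fully open).
- arm.read_finger_force(): force on a finger pad.
Only numpy, scipy, OpenCV 4.12 (cv2) and the standard library are available. Lean on these libraries where they do the work, as an engineer would, in place of code of your own. Each camera call takes 0.05 s, during which the arm holds its last target. There are 200 camera calls.

## Working session

There is one attempt and no reset: what is moved stays moved. The work goes in short steps, each a Python script; the robot and the scene stay as the last script left them, time stands still between calls to the robot, and variables do not carry over. Pictures are saved under pics/ and viewed, at most 13 in all, crops included, and the job is handed in when it is done.

```bash
ls; mkdir -p pics
python3 - <<'E'
from station import arm, snapshot, camera_info
import cv2
for n in("side","top"):
    cv2.imwrite(f"pics/{n}0.png",snapshot(n)); c=camera_info(n); print(n,c)
print(arm.read_time(),arm.read_tool_pos(),arm.read_eef_rot(),arm.read_joint_positions())
E
```

```text
pics
side {'fx': 535.2999469428403, 'fy': 535.2999469428403, 'cx': 313.0557377084797, 'cy': 242.52883056945998, 'dist_coeffs': array([0.05525585, 0.        , 0.        , 0.        , 0.        ]), 'R': array([[-0.99449102, -0.10478585,  0.00274517],
       [-0.05640647,  0.51289589, -0.85659565],
       [ 0.08835112, -0.85203153, -0.51598096]]), 't': array([0.51323892, 0.09517037, 1.0723091 ])}
top {'fx': 556.527286473309, 'fy': 556.527286473309, 'cx': 321.25736955347014, 'cy': 243.68432496765996, 'dist_coeffs': array([0.0115821, 0.       , 0.       , 0.       , 0.       ]), 'R': array([[ 0.02943851, -0.99924492, -0.02535671],
       [-0.99180095, -0.02604442, -0.12511023],
       [ 0.12435536,  0.02883187, -0.99181877]]), 't': array([0.1028636 , 0.54843787, 0.90830089])}
0.1 [ 0.14352274 -0.63341146  0.30285265] [ 9.93799533e-01  1.11180630e-01 -1.32544098e-04 -1.15664733e-03] [ 1.32149609  0.61580398 -0.01260783  1.42477842  0.00806842  1.10338797
 -0.04042256]
```

View pics/side0.png

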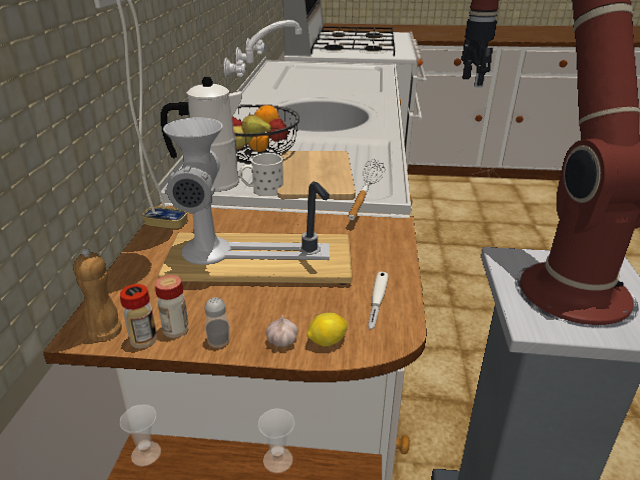

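View pics/top0.png

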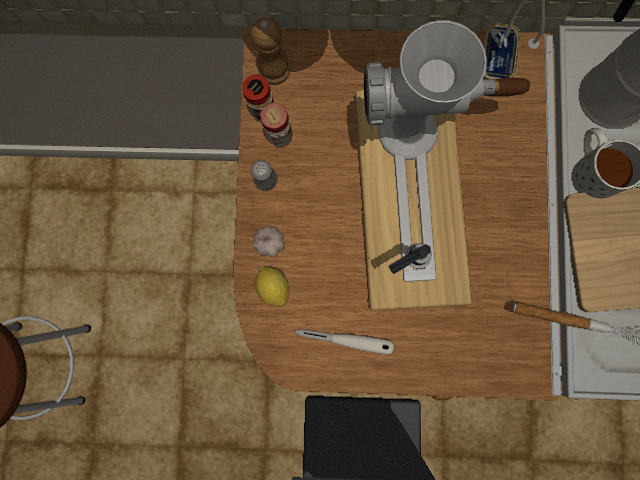

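The side view shows the key standing in the screw at about (310,185–245). In the top view the screw is near (420,255) and the short arm points left and slightly towards the robot. I'll zoom in on both.

Run:
```python
import cv2,numpy as np
a=cv2.imread("pics/side0.png")[170:270,260:360]; b=cv2.imread("pics/top0.png")[220:320,350:480]
a=cv2.resize(a,None,fx=5,fy=5,interpolation=cv2.INTER_CUBIC);b=cv2.resize(b[:,:],None,fx=5,fy=5,interpolation=cv2.INTER_CUBIC)[:,:300+0*1] if 0 else cv2.resize(b[:100,20:80],None,fx=5,fy=5,interpolation=cv2.INTER_CUBIC)
cv2.imwrite("pics/c0.png",np.hstack([a,b]))
```

```text
(no output)
```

View pics/c0.png

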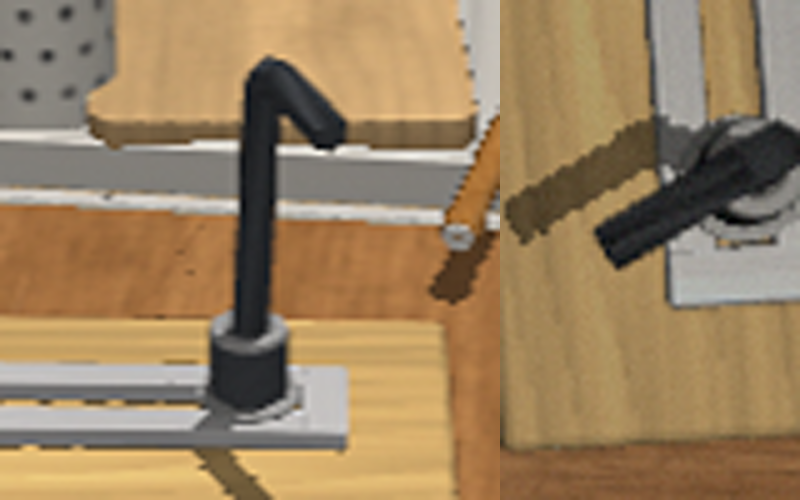

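The crop shows these side pixels: elbow about (312.6,187), short end (326.5,197), screw mouth centre (309.8,236.2). In the top view the elbow is about (425,250) and the short end about (391.8,268.5).

```bash
cat > h.py <<'E'
from station import arm, snapshot, camera_info, ticket
import cv2, numpy as np
from scipy.spatial.transform import Rotation as Rot
CI={n:camera_info(n) for n in("side","top")}
def K(c): return np.array([[c["fx"],0,c["cx"]],[0,c["fy"],c["cy"]],[0,0,1]])
def ray(n,p):
    c=CI[n]; u=cv2.undistortPoints(np.array([[p]],float),K(c),c["dist_coeffs"])[0,0]
    R=np.array(c["R"]);o=-R.T@c["t"]; d=R.T@np.array([u[0],u[1],1]); return o,d/np.linalg.norm(d)
def onz(n,p,z): o,d=ray(n,p); return o+d*(z-o[2])/d[2]
def tri(ps,pt):
    (a,d),(b,e)=ray("side",ps),ray("top",pt)
    s=np.linalg.lstsq(np.c_[d,-e],b-a,rcond=None)[0]; p,q=a+s[0]*d,b+s[1]*e
    return (p+q)/2,np.linalg.norm(p-q)
def proj(n,X):
    c=CI[n]; return cv2.projectPoints(np.array([X],float),cv2.Rodrigues(np.array(c["R"]))[0],np.array(c["t"]),K(c),c["dist_coeffs"])[0][0,0]
def quat(z,y):
    z=np.array(z,float);z/=np.linalg.norm(z);y=np.array(y,float);y-=z*(y@z);y/=np.linalg.norm(y)
    return Rot.from_matrix(np.c_[np.cross(y,z),y,z]).as_quat()
E
python3 - <<'E'
from h import *
e=tri((312.6,187),(425,250));s=tri((326.5,197.2),(391.8,268.5))
sc=onz("side",(309.7,236.1),.071)
print(e,s,np.linalg.norm(e[0]-s[0]),sc,proj("top",sc),proj("top",[*sc[:2],.0405]))
# board near-edge direction at z=.026 from top; tongue sides
for p in[(370,307),(469,304),(358,92),(359,150)]: print(onz("top",p,.026))
for p in[(404,281),(436,279)]: print('tongue',onz("top",p,.0405))
print('lever axis',np.degrees(np.arctan2(*(e[0]-s[0])[[1,0]])))
E
```

```text
(array([ 0.52132086, -0.03362984,  0.18401101]), np.float64(0.0005759209662222876)) (array([0.4917828 , 0.01312448, 0.18646477]), np.float64(0.0040469103557989)) 0.055357786216942616 [ 0.52698252 -0.03506146  0.071     ] [414.78985956 254.6694847 ] [412.21633311 256.59070657]
[0.44121359 0.03305495 0.026     ]
[ 0.45112049 -0.13254111  0.026     ]
[0.81882602 0.06131077 0.026     ]
[0.71324735 0.05729203 0.026     ]
tongue [ 0.48572323 -0.02179637  0.0405    ]
tongue [ 0.49054918 -0.07479669  0.0405    ]
lever axis -57.71645760032542
```

Run:
```python
from h import *
for p in[(422.8,254.3),(421,254),(424,254)]: print(onz("top",p,.071))
b=cv2.imread("pics/top0.png")[235:285,385:445]
b=cv2.resize(b,None,fx=12,fy=12,interpolation=cv2.INTER_CUBIC)
b=cv2.convertScaleAbs(b,alpha=1.3,beta=20)
cv2.imwrite("pics/c1.png",b)
```

```text
[ 0.52793129 -0.04797143  0.071     ]
[ 0.52834241 -0.04506679  0.071     ]
[ 0.52847207 -0.0499021   0.071     ]
```

View pics/c1.png

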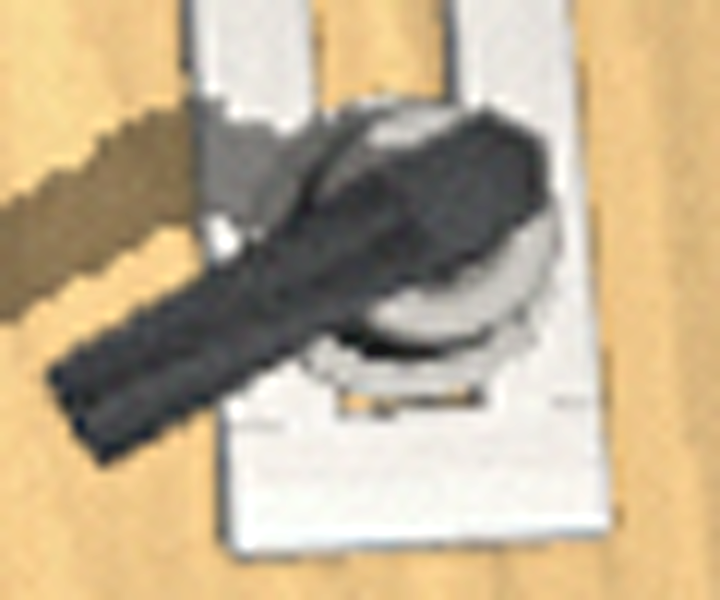

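Run:
```python
from h import *
S=np.array([.528,-.043,0])
for ps,pt in[((312,182),(428.8,247.3)),((312.3,184),(428,248))]: print(tri(ps,pt))
s=tri((326.5,197.2),(391.8,268.5))[0]
az=np.radians(-58)
kz=np.array([np.cos(az),np.sin(az),0]); ky=np.array([-np.sin(az),np.cos(az),0]); up=np.array([0,0,1.])
print("grasp")
for t in(0,15,30,45):
  tt=np.radians(t); d=-kz*np.cos(tt)-up*np.sin(tt)
  for sg in(1,-1):
    for dz in(0,.15):
      q=arm.ik(S+[0,0,.122+dz]-d*.054,quat(d,sg*ky)); print(t,sg,dz,None if q is None else np.round(q,2))
print("lever")
for psi in range(-180,181,20):
  p=np.radians(psi); kx=np.array([np.cos(p),np.sin(p),0]); y=np.cross(up,kx)
  out=[]
  for t in(0,15,30):
    tt=np.radians(t); d=-up*np.cos(tt)+kx*np.sin(tt)
    for sg in(1,-1):
      q=arm.ik(S+kx*.09+up*.105-d*.054,quat(d,sg*y)); out.append(None if q is None else list(np.round(q[[0,3,6]],1)))
  print(psi,out)
```

```text
(array([ 0.52357312, -0.03751868,  0.19293683]), np.float64(0.0018499996265782138))
(array([ 0.52298796, -0.03707143,  0.1888882 ]), np.float64(0.0019753112201310137))
grasp
0 1 0 [ 0.72  1.39 -0.78  1.25 -0.34  1.78  0.67]
0 1 0.15 [ 0.73  1.17 -0.81  1.3  -0.5   1.87  0.56]
0 -1 0 [ 0.59  1.3  -0.47  1.26 -0.52  1.87 -2.26]
0 -1 0.15 [ 0.64  1.11 -0.58  1.3  -0.61  1.94 -2.44]
15 1 0 [ 0.72  1.27 -0.79  1.32 -0.22  1.64  0.67]
15 1 0.15 [ 0.73  1.06 -0.81  1.31 -0.36  1.77  0.57]
15 -1 0 [ 0.24  1.15  0.25  1.34 -0.77  1.96 -1.83]
15 -1 0.15 [ 0.6   0.98 -0.49  1.31 -0.52  1.86 -2.38]
30 1 0 [ 0.72  1.14 -0.79  1.41 -0.1   1.47  0.65]
30 1 0.15 [ 0.72  0.95 -0.82  1.35 -0.23  1.66  0.56]
30 -1 0 [ 0.23  1.02  0.2   1.43 -0.67  1.7  -1.88]
30 -1 0.15 [ 0.19  0.84  0.28  1.37 -0.7   1.93 -1.99]
45 1 0 [ 0.7   1.02 -0.78  1.52  0.02  1.28  0.59]
45 1 0.15 [ 0.71  0.83 -0.81  1.42 -0.1   1.52  0.54]
45 -1 0 [ 0.21  0.89  0.15  1.54 -0.58  1.44 -1.94]
45 -1 0.15 [ 0.18  0.71  0.21  1.44 -0.57  1.69 -2.06]
lever
-180 [[np.float64(0.1), np.float64(2.2), np.float64(-1.6)], [np.float64(0.5)
[... 5453 characters left out ...]
loat64(0.5), np.float64(1.8), np.float64(0.6)]]
160 [[np.float64(-0.0), np.float64(2.2), np.float64(-1.9)], [np.float64(0.3), np.float64(2.1), np.float64(0.6)], [np.float64(0.0), np.float64(2.0), np.float64(-1.8)], [np.float64(0.5), np.float64(2.0), np.float64(0.7)], [np.float64(0.1), np.float64(1.8), np.float64(-1.7)], [np.float64(0.5), np.float64(1.8), np.float64(0.8)]]
180 [[np.float64(0.1), np.float64(2.2), np.float64(-1.6)], [np.float64(0.5), np.float64(2.2), np.float64(1.0)], [np.float64(0.1), np.float64(2.0), np.float64(-1.6)], [np.float64(0.5), np.float64(2.0), np.float64(1.0)], [np.float64(0.0), np.float64(1.8), np.float64(-1.5)], [np.float64(0.5), np.float64(1.8), np.float64(1.1)]]
```

```bash
cat >> h.py <<'E'
S=np.array([.528,-.043,0]); up=np.array([0,0,1.])
def hv(deg): a=np.radians(deg); return np.array([np.cos(a),np.sin(a),0])
def st(m=""): print(m,"t",round(arm.read_time(),2),"tcp",np.round(arm.read_tool_pos(),4),"F",np.round(arm.read_ft_force(),1),"M",np.round(arm.read_wrist_torque(),2),"open",round(arm.read_opening(),3))
def toolq(psi,t):  # fingers down, tilted t deg outward along lever dir psi; y = up x lever
    h=hv(psi); a=np.radians(t); d=-up*np.cos(a)+h*np.sin(a); return d,quat(d,np.cross(up,h))
E
python3 - <<'E'
from h import *
h=hv(-58); a=np.radians(15); d=-h*np.cos(a)-up*np.sin(a); q=quat(d,np.cross(up,h))
G=np.array([.526,-.040,.122]); T=G-d*.054
arm.move_gripper(1.0,60)
try:
    arm.movep(T-d*.13+up*.06,q); st("pre")
    arm.line_to(T-d*.12,.3); arm.line_to(T,.12); st("in")
    print(np.round(arm.read_joint_positions(),2))
    cv2.imwrite("pics/s1.png",snapshot("side")); cv2.imwrite("pics/t1.png",snapshot("top"))
except arm.MotionError as e: print(e); st()
E
python3 - <<'E'
import cv2,numpy as np
a=cv2.imread("pics/s1.png")[100:300,220:420];b=cv2.imread("pics/t1.png")[180:380,340:540]
cv2.imwrite("pics/c2.png",cv2.resize(np.hstack([a,b]),None,fx=2,fy=2,interpolation=cv2.INTER_CUBIC))
E
```

```text
the arm cannot take that pose within its joint ranges
 t 0.32 tcp [ 0.1436 -0.6338  0.3035] F [-0.7 -0.1 -0. ] M [-0.03  0.   -0.03] open 0.997[ WARN:0@0.007] global loadsave.cpp:275 findDecoder imread_('pics/s1.png'): can't open/read file: check file path/integrity
Traceback (most recent call last):
TypeError: 'NoneType' object is not subscriptable
```

Run:
```python
from h import *
h=hv(-58)
G=np.array([.526,-.040,.122])
for t in(15,25,35,45):
  a=np.radians(t); d=-h*np.cos(a)-up*np.sin(a)
  for s,dz in((.08,0),(.1,0),(.12,0),(.08,.06),(0,.12)):
    for hh in(-58,):
      q=arm.ik(G-d*(.054+s)+up*dz,quat(d,np.cross(up,h))); print(t,s,dz,None if q is None else np.round(q,2))
print("flip spots")
for G2 in([.55,-.2,.25],[.53,-.16,.25],[.5,-.2,.25],[.47,-.2,.25],[.47,-.2,.3]):
 for t in(15,30,45):
  for f in(0,30,60,90):
   a=np.radians(t+f); d=-h*np.cos(a)-up*np.sin(a); y=np.cross(up,h)
   q=arm.ik(np.array(G2)-d*.054,quat(d,y)); print('Y' if q is not None else 'n',end=' ')
  print(G2,t)
```

```text
15 0.08 0 [ 0.71  1.29 -0.76  1.08 -0.22  1.85  0.65]
15 0.1 0 [ 0.7   1.31 -0.75  1.01 -0.22  1.91  0.64]
15 0.12 0 [ 0.7   1.32 -0.76  0.93 -0.21  1.97  0.62]
15 0.08 0.06 [ 0.71  1.22 -0.77  1.09 -0.28  1.9   0.6 ]
15 0 0.12 [ 0.73  1.1  -0.81  1.33 -0.33  1.73  0.59]
25 0.08 0 [ 0.71  1.19 -0.76  1.16 -0.15  1.74  0.65]
25 0.1 0 [ 0.71  1.2  -0.75  1.1  -0.15  1.79  0.65]
25 0.12 0 [ 0.7   1.21 -0.74  1.03 -0.15  1.85  0.65]
25 0.08 0.06 [ 0.71  1.12 -0.77  1.15 -0.2   1.8   0.61]
25 0 0.12 [ 0.73  1.02 -0.81  1.36 -0.25  1.65  0.58]
35 0.08 0 [ 0.71  1.09 -0.76  1.26 -0.08  1.61  0.64]
35 0.1 0 [ 0.71  1.09 -0.75  1.2  -0.08  1.67  0.64]
35 0.12 0 [ 0.71  1.09 -0.75  1.14 -0.08  1.72  0.64]
35 0.08 0.06 [ 0.71  1.02 -0.77  1.22 -0.12  1.69  0.6 ]
35 0 0.12 [ 0.72  0.94 -0.81  1.4  -0.16  1.56  0.57]
45 0.08 0 [ 0.7   0.98 -0.76  1.35 -0.01  1.48  0.61]
45 0.1 0 [ 0.7   0.98 -0.76  1.3  -0.01  1.53  0.62]
45 0.12 0 [ 0.7   0.98 -0.75  1.25 -0.02  1.59  0.62]
45 0.08 0.06 [ 0.71  0.92 -0.78  1.31 -0.05  1.58  0.59]
45 0 0.12 [ 0.71  0.86 -0.81  1.45 -0.08  1.46  0.55]
flip spots
n Y Y Y [0.55, -0.2, 0.25] 15
Y Y Y Y [0.55, -0.2, 0.25] 30
Y Y Y Y [0.55, -0.2, 0.25] 45
Y Y Y Y [0.53, -0.16, 0.25] 15
Y Y Y Y [0.53, -0.16, 0.25] 30
Y Y Y Y [0.53, -0.16, 0.25] 45
n Y Y Y [0.5, -0.2, 0.25] 15
Y Y Y Y [0.5, -0.2, 0.25] 30
Y Y Y Y [0.5, -0.2, 0.25] 45
Y Y Y Y [0.47, -0.2, 0.25] 15
Y Y Y Y [0.47, -0.2, 0.25] 30
Y Y Y Y [0.47, -0.2, 0.25] 45
n Y Y Y [0.47, -0.2, 0.3] 15
Y Y Y Y [0.47, -0.2, 0.3] 30
Y Y Y Y [0.47, -0.2, 0.3] 45
```

Run:
```python
from h import *
h=hv(-58); a=np.radians(25); d=-h*np.cos(a)-up*np.sin(a); q=quat(d,np.cross(up,h))
G=np.array([.526,-.040,.122]); T=G-d*.054
try:
    arm.movep(T-d*.12+up*.03,q); st("pre")
    arm.line_to(T-d*.06,.3); arm.line_to(T,.12); st("in")
    print(np.round(arm.read_joint_positions(),2))
    cv2.imwrite("pics/s1.png",snapshot("side")); cv2.imwrite("pics/t1.png",snapshot("top"))
except arm.MotionError as e: print(e); st()
a=cv2.imread("pics/s1.png")[100:300,220:420];b=cv2.imread("pics/t1.png")[180:380,340:540]
cv2.imwrite("pics/c2.png",cv2.resize(np.hstack([a,b]),None,fx=2,fy=2,interpolation=cv2.INTER_CUBIC))
```

```text
pre t 2.7 tcp [ 0.6093 -0.1751  0.2258] F [ 0.1 -0.   0.5] M [-0.79 -0.48  0.06] open 1.001
in t 3.76 tcp [ 0.553  -0.0825  0.1454] F [ 0.6  0.6 -0.3] M [-0.81 -0.55  0.04] open 1.001
[ 0.71  1.17 -0.75  1.39 -0.16  1.52  0.68]
```

View pics/c2.png

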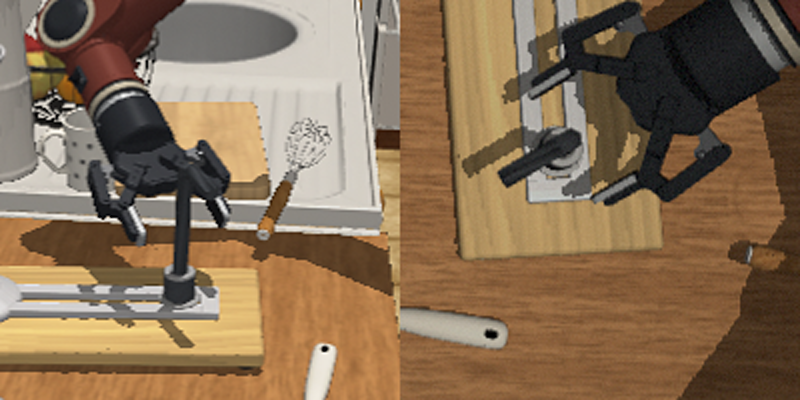

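The fingers straddle the long arm symmetrically, with the key at crop (570,140) and the fingertip midpoint at about (570,145). Next I grip, pull out and flip clear of the screw.

Run:
```python
from h import *
try:
    st(); arm.move_gripper(0.0,80); st("grip")
    p=arm.read_tool_pos()
    lean=np.array([-.0045,.0055,.146]);lean/=lean[2]
    arm.line_to(p+lean*.03,.08); st("pull"); arm.line_to(p+lean*.03+up*.10,.3)
    h=hv(-58); G2=np.array([.53,-.17,.25])
    for f in(0,45,90):
        a=np.radians(25+f); d=-h*np.cos(a)-up*np.sin(a); arm.movep(G2-d*.054,quat(d,np.cross(up,h)))
    st("flipped")
except arm.MotionError as e: print(e); st()
im=[];
for n in("side","top"):
    I=np.mean([snapshot(n).astype(float) for _ in range(3)],0).astype(np.uint8); cv2.imwrite(f"pics/{n}2.png",I)
a=cv2.imread("pics/side2.png")[100:300,220:420];b=cv2.imread("pics/top2.png")[180:380,380:580]
cv2.imwrite("pics/c3.png",cv2.resize(np.hstack([a,b]),None,fx=2,fy=2,interpolation=cv2.INTER_CUBIC))
```

```text
t 3.86 tcp [ 0.5529 -0.0826  0.1452] F [ 0.1 -0.2 -0.1] M [-0.78 -0.49  0.02] open 0.999
grip t 4.52 tcp [ 0.5525 -0.0814  0.1449] F [1.7 0.4 1.3] M [-0.73 -0.74 -0.36] open 0.146
pull t 5.04 tcp [ 0.5511 -0.0806  0.1753] F [ 0.8 -0.1 -2.6] M [-1.21 -0.78  0.03] open 0.141
flipped t 7.38 tcp [ 0.518  -0.1519  0.297 ] F [ 0.9 -1.  -2.8] M [ 0.49  0.31 -0.07] open 0.146
```

View pics/c3.png

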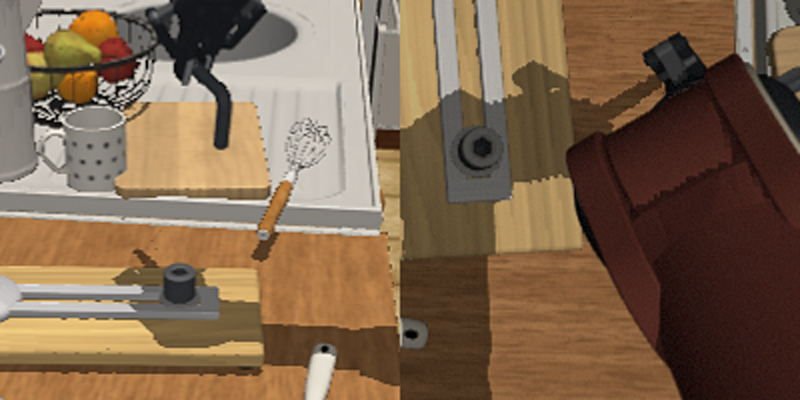

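The key is out and flipped, and the socket is visible in both views: side near (310,236), top near (420,254). I'll zoom in to get the socket's phase and the key's tilt.

Run:
```python
from h import *
I=np.mean([snapshot("top").astype(float) for _ in range(12)],0); cv2.imwrite("pics/top2b.png",np.clip(I,0,255).astype(np.uint8))
g=I[238:270,404:436].mean(2)
g8=np.clip((g-10)*255/(130),0,255).astype(np.uint8); 
A=cv2.cvtColor(cv2.resize(g8,(400,400),interpolation=cv2.INTER_CUBIC),cv2.COLOR_GRAY2BGR)
s=cv2.imread("pics/side2.png")[118:182,304-10:304+54]
B=cv2.convertScaleAbs(cv2.resize(s,(400,400),interpolation=cv2.INTER_CUBIC),alpha=1.5,beta=20)
cv2.imwrite("pics/c4.png",np.hstack([A,B]))
np.set_printoptions(linewidth=200)
print(g[8:26,8:26].astype(int))
```

```text
[[69 47 55 67 72 73 71 73 72 73 74 69 71 73 70 72 81 89]
 [47 48 72 74 74 70 72 70 67 65 66 67 72 73 74 73 70 75]
 [39 68 75 74 72 71 68 63 47 47 57 66 67 70 73 72 70 66]
 [61 75 74 73 69 67 55 43 22 25 30 51 66 68 70 73 72 72]
 [68 75 73 69 61 42 23 22 17 17 17 27 43 56 66 68 73 73]
 [73 75 74 65 50 19 18 21 19 19 18 16 19 35 64 69 73 74]
 [75 74 73 64 48 20 20 23 23 20 20 17 15 30 65 65 73 73]
 [76 73 71 64 50 23 24 28 26 25 21 15 18 29 66 64 74 73]
 [74 73 72 64 51 22 29 28 29 26 22 18 16 29 64 65 75 74]
 [72 73 73 64 45 20 29 29 30 26 20 14 14 29 63 67 75 75]
 [71 75 74 71 53 33 23 25 28 23 22 13 18 40 61 71 74 74]
 [62 77 74 74 66 56 45 29 20 20 22 42 59 60 68 75 75 73]
 [48 72 76 74 69 68 62 55 44 36 39 59 63 69 74 74 74 70]
 [29 55 73 73 73 75 73 69 61 60 62 68 74 73 74 75 73 66]
 [16 30 56 72 76 76 76 74 72 72 72 74 74 74 75 71 60 71]
 [15 16 30 54 70 76 76 75 74 74 73 75 75 74 71 61 49 76]
 [25 16 19 25 41 58 69 73 75 75 76 74 66 51 66 72 70 76]
 [67 37 13 16 19 27 36 40 51 52 43 37 32 49 71 73 71 69]]
```

View pics/c4.png

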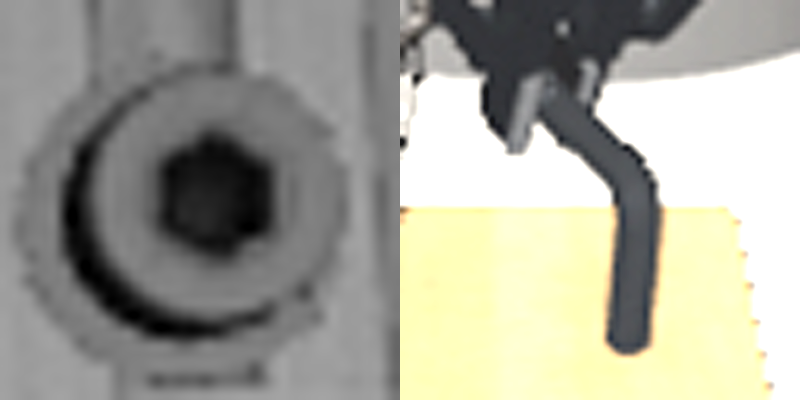

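The socket is a clear hexagon with corners at image top and bottom, near top px (421,254). The key hangs almost vertically in the side view, with its short end near (330,173). Now to quantify both.

Run:
```python
from h import *
g=cv2.imread("pics/top2b.png")[238:270,404:436].astype(float).mean(2)
k=16; G=cv2.resize(g,None,fx=k,fy=k,interpolation=cv2.INTER_CUBIC)
for th in(38,45,52):
    n,l,stt,c=cv2.connectedComponentsWithStats((G<th).astype(np.uint8)); i=l[int(16*k),int(17*k)]
    m=(l==i); cs,_=cv2.findContours(m.astype(np.uint8),cv2.RETR_EXTERNAL,cv2.CHAIN_APPROX_NONE)
    ys,xs=np.nonzero(m); W=np.array([onz("top",((x+.5)/k-.5+404,(y+.5)/k-.5+238),.0685) for x,y in zip(xs[::7],ys[::7])])
    ctr=W.mean(0); v=(W-ctr)[:,0]+1j*(W-ctr)[:,1]; z=(v**6).sum()
    print(th,m.sum()/k/k,ctr,"corner deg mod60",np.degrees(np.angle(z))/6, "area mm2",m.sum()/k/k, c[i]/k+[404,238])
# head outer: bright ring centre px approx from crop (216,192)/12.5
# screw from side: dark socket centroid
gs=cv2.imread("pics/side2.png")[220:255,295:325].mean(2); np.set_printoptions(linewidth=200); print(gs[8:24,4:28].astype(int))
# key FK prediction
h=hv(-58); R=Rot.from_quat(arm.read_eef_rot()).as_matrix(); Gp=np.array(arm.read_tool_pos())+.054*R[:,2]; print("grasp",Gp, "psi", np.degrees(np.arctan2(R[1,1],R[0,1]))-90)
for lam in(-3,0,3,6):
    L=np.radians(lam); kx=h*np.cos(L)+up*np.sin(L); kz=up*np.cos(L)-h*np.sin(L)
    e=Gp-kx*.074; print(lam,"elbow",proj("side",e),"tip",proj("side",e-kz*.058), e-kz*.058)
```

```text
38 68.12109375 [ 0.52987722 -0.04502558  0.0685    ] corner deg mod60 1.1565073415063074 area mm2 68.12109375 [421.21298526 253.69510866]
45 74.83203125 [ 0.5298649  -0.04499574  0.0685    ] corner deg mod60 1.9172095276779226 area mm2 74.83203125 [421.1980836  253.70302957]
52 82.33984375 [ 0.52982118 -0.04493348  0.0685    ] corner deg mod60 2.139403266379002 area mm2 82.33984375 [421.18443415 253.72790455]
[[125 124 127 129 123 121 125 124 122 117 116 118 121 117 116 114 109 109 110 109 113 119 120 120]
 [126 125 128 128 123 126 128 123 117 114 116 122 122 119 116 113 107 109 111 110 114 118 119 121]
 [128 125 129 129 126 128 128 123 117 114 117 123 125 121 119 113 106 109 110 110 116 120 120 122]
 [129 126 130 130 130 130 131 122 106 101 102 104 108 112 114 111 108 109 108 110 117 122 121 121]
 [132 129 132 131 131 122  97  82  84  87  87  88  86  84  88  98 107 110 108 108 114 118 120 121]
 [ 79 105 106 107  98  81  85  91  99 103 103 101 104  99  89  85  87 101 111 112 116 119 122 121]
 [ 89  88  85  82  83  84  88  93  84  63  58  55  56  76  91  87  85  89  94  93  93  93  90
[... 690 characters left out ...]
 79 127]
 [ 71  85  71  41  39  41  44  43  44  43  43  43  44  44  43  41  41  37  52  74  81  79  79  76]
 [101 103  82  36  37  41  42  44  43  43  44  44  45  45  44  41  39  35  74 113 112  97  97  96]]
grasp [ 0.52999438 -0.16992476  0.25007856] psi -57.991930445442264
-3 elbow [331.52292608 140.30428147] tip [331.61382841 167.72742793] [ 0.48922553 -0.10468097  0.19603091]
0 elbow [331.50551639 142.16794085] tip [330.91402482 168.99849149] [ 0.49078035 -0.1071692   0.19207856]
3 elbow [331.4414177  143.99189867] tip [330.17599727 170.15315611] [ 0.49244265 -0.10982944  0.18828519]
6 elbow [331.33110875 145.77065306] tip [329.40233448 171.18946345] [ 0.49420789 -0.1126544   0.18466118]
```

Run:
```python
from h import *
g=cv2.imread("pics/side2.png").astype(float).mean(2)
xs=[];ys=[]
for y in range(153,171):
    r=g[y,320:345]; m=r<95; 
    if y in(153,160,168,172,174): print(y,r.astype(int))
    w=np.clip(150-r,0,110); xs.append((w*np.arange(320,345)).sum()/w.sum()); ys.append(y)
print(np.polyfit(ys,xs,1),np.round(xs,2))
for y in range(165,180): print(y,int(g[y,328]),int(g[y,330]),end=' | ')
print(proj("side",[.5298,-.045,.071]))
```

```text
153 [173 168 167 169 170 171 175 164 110  32  42  46  45  43  36  60 130 172
 173 172 169 168 169 171 173]
160 [167 165 162 159 155 155 162 132  37  37  41  42  43  40  37 108 161 164
 165 165 166 169 172 172 170]
168 [162 159 157 157 157 161 140  70  35  41  42  42  40  31 110 166 167 166
 165 165 166 168 169 170 167]
[-1.01143715e-01  3.47273152e+02] [331.83 331.69 331.56 331.51 331.39 331.25 331.19 331.11 331.03 330.9
 330.88 330.7  330.52 330.43 330.29 330.27 330.16 330.18]
165 32 41 | 166 33 44 | 167 34 43 | 168 35 42 | 169 36 43 | 170 37 42 | 171 39 41 | 172 36 40 | 173 37 39 | 174 109 61 | 175 160 163 | 176 155 162 | 177 154 161 | 178 158 164 | 179 159 163 | [308.88522884 233.63948736]
```

Run:
```python
from h import *
d,q=toolq(0,25); G=np.array([.53,-.15,.25])
arm.movep(G-d*.054,q); arm.pause(.2); st()
I=snapshot("side"); cv2.imwrite("pics/side3.png",I)
R=Rot.from_quat(arm.read_eef_rot()).as_matrix(); Gp=np.array(arm.read_tool_pos())+.054*R[:,2]; h=hv(0)
for lam in(0,4,8,12):
    L=np.radians(lam); kx=h*np.cos(L)+up*np.sin(L); kz=up*np.cos(L)-h*np.sin(L); e=Gp-kx*.074
    a,b=proj("side",e),proj("side",e-kz*.058); print(lam,a,b,"slope",(b-a)[0]/(b-a)[1])
a=proj("side",Gp).astype(int); print(a)
c=I[a[1]-40:a[1]+60,a[0]-40:a[0]+80]; cv2.imwrite("pics/c5.png",cv2.convertScaleAbs(cv2.resize(c,None,fx=6,fy=6,interpolation=cv2.INTER_CUBIC),alpha=1.4,beta=15))
```

```text
t 9.63 tcp [ 0.5073 -0.1496  0.299 ] F [ 0.6 -0.6 -2.3] M [-0.    0.57  0.01] open 0.143
0 [349.7479039  135.58151875] [348.67656187 161.83024007] slope -0.04081501814928186
4 [349.56281141 137.97475172] [346.60505887 163.95036899] slope -0.11386649683606172
8 [349.2062044  140.33759697] [344.39072591 165.91827338] slope -0.1882467226507864
12 [348.68111281 142.65874331] [342.04458351 167.7262918 ] slope -0.2647458443632697
[314 134]
```

View pics/c5.png

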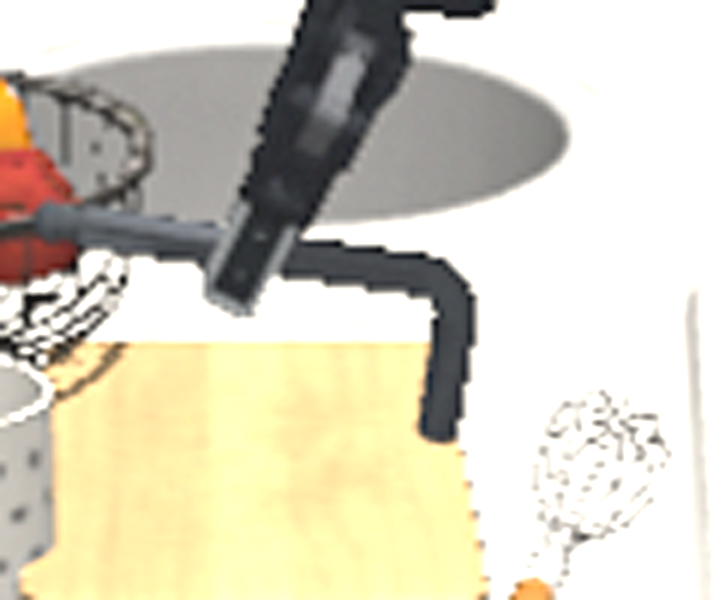

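The lever rises outward by about 5–6.5°, because the key leaned when I gripped it. The tip is at about px (346.8,166.8). I'll correct the tilt, go to just above the socket and compare tip with socket in the same image.

```bash
cat >> h.py <<'E'
S=np.array([.5298,-.0450,0]); LAM=5.5; RG=.075
def keytcp(P,psi,lam=None,rg=None):  # tool pose putting key short end at P, key upright, lever dir psi
    d,q=toolq(psi,25-(LAM if lam is None else lam)); G=np.array(P)+up*.058+hv(psi)*(RG if rg is None else rg); return G-d*.054,q
E
python3 - <<'E'
from h import *
T,q=keytcp(S+up*.14,-58); arm.movep(T,q)
T,q=keytcp(S+up*.083,-58); arm.line_to(T,.2,q); arm.pause(.3); st()
I=np.mean([snapshot("side").astype(float) for _ in range(2)],0).astype(np.uint8); cv2.imwrite("pics/side4.png",I)
J=snapshot("top"); cv2.imwrite("pics/top4.png",J)
tp=proj("side",S+up*.083); sp=proj("side",S+up*.071); print(tp,sp)
c=I[190:250,275:345]; c2=J[230:290,395:465]
cv2.imwrite("pics/c6.png",cv2.convertScaleAbs(cv2.resize(np.hstack([c,c2]),None,fx=5.7,fy=5.7,interpolation=cv2.INTER_CUBIC),alpha=1.5,beta=20))
g=I.astype(float).mean(2)
np.set_printoptions(linewidth=200); print(g[218:246,298:322].astype(int))
E
```

```text
t 11.48 tcp [ 0.5606 -0.0935  0.1931] F [ 0.2 -0.1 -1.8] M [ 0.37  0.26 -0.02] open 0.148
[308.87779084 228.65317218] [308.88522884 233.63948736]
[[121 131 134 133 133 134 133 103  32  39  44  45  45  39  42  94 121 115 115 116 117 119 119 119]
 [123 129 135 135 133 132 131 103  33  39  44  45  45  40  46  96 122 114 115 117 120 120 118 118]
 [122 131 135 134 133 131 130 100  32  39  45  46  43  40  58 103 123 114 117 120 121 121 117 116]
 [125 130 133 133 130 128 129 101  32  41  44  44  43  40  55 100 119 115 117 120 122 121 117 116]
 [128 130 132 133 130 126 126 101  33  41  45  45  44  40  57  98 118 116 117 120 122 120 117 116]
 [130 131 132 131 126 122 128 103  33  42  47  45  42  38  59  99 117 116 116 118 119 116 116 117]
 [102 133 134 129 124 123 125  95  34  42  45  44  42  39  58  97 115 115 116 115 115 113 113 115]
 [128 131 134 132 128 128 129  97  34  41  44  45  43  41  66 102 116 115 116 119 117 112 111 115]
 [131 133 132 131 129 129 129  96  34  42  46  45  41  39  66 103 116 116 116 118 117 114 114 118]
 [130 129 127 126 130 131 127  96  35  42  46  42  51  54  69 1
[... 1118 characters left out ...]
8 178]
 [ 84  84  86  71  40  53  85 104 106 108 108 107 114 120 117 113  93  61  39  93 151 166 165 164]
 [ 82  82  84  70  41  40  42  50  65  82  90  90  97  92  71  58  42  40  32  92 146 162 161 160]
 [ 88  88  88  74  43  40  42  44  44  45  46  43  44  43  44  43  41  41  34  96 152 168 166 165]
 [ 60  72  87  73  43  39  42  44  44  45  45  44  44  46  45  45  43  41  36  93 149 163 161 160]
 [103 105 106  85  38  40  43  43  45  44  44  45  46  47  46  44  42  41  34 132 212 218 193 194]
 [104 103 106  89  47  39  43  43  44  45  46  46  47  47  46  45  44  43  36 116 187 207 193 190]
 [102 104 100  78  45  40  43  44  46  45  47  47  48  47  45  44  44  43  36 103 178 206 205 205]]
```

View pics/c6.png

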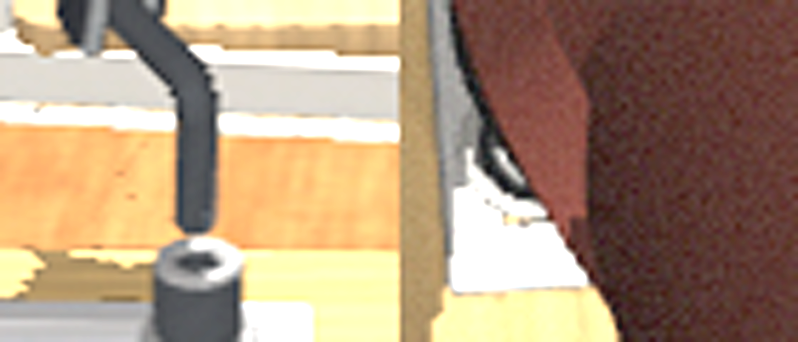

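In the side view, tip and screw are aligned in u (309.0 both). In v the gap is about 2.3 px larger than expected, so height and y can't be separated. A gentle touchdown will settle it.

```bash
cat >> h.py <<'E'
def descend(T,dz,step=.002,fmax=5,v=.03,f0=None):
    "lower from T in steps until the upward force change exceeds fmax"
    f0=arm.read_ft_force()[2] if f0 is None else f0; z=0
    while z<dz:
        z+=step; arm.line_to(T-up*z,v); f=arm.read_ft_force()[2]-f0
        if f>fmax: break
    return z,f
E
python3 - <<'E'
from h import *
P=S+[0,.003,.083]
T,q=keytcp(P,-58); arm.line_to(T,.05,q); arm.pause(.1); f0=np.array(arm.read_ft_force()); st()
z,f=descend(T,.022,f0=f0[2]); print("lowered",z,"tip cmd z",.083-z,"f",f, np.array(arm.read_ft_force())-f0); st()
I=np.mean([snapshot("side").astype(float) for _ in range(2)],0); cv2.imwrite("pics/side5.png",I.astype(np.uint8))
np.set_printoptions(linewidth=200); print(I.mean(2)[222:246,298:322].astype(int))
E
```

```text
t 11.98 tcp [ 0.56   -0.0902  0.1919] F [-0.3  0.5 -2.9] M [ 0.45  0.25 -0.  ] open 0.144
lowered 0.016 tip cmd z 0.067 f 6.590350747308495 [ 1.46045777 -1.97537507  6.59035075]
 t 13.98 tcp [ 0.5606 -0.091   0.1767] F [ 1.2 -1.4  3.7] M [ 0.03  0.18 -0.05] open 0.142
[[128 130 133 133 131 126 127 101  33  39  43  45  45  51  48  86 119 117 118 121 123 121 116 116]
 [131 131 132 132 127 123 128 105  33  40  43  46  45  49  57  92 119 117 117 120 120 118 115 118]
 [102 134 135 130 125 124 131 106  34  39  44  45  44  49  57  91 116 116 116 116 116 114 113 117]
 [129 132 136 133 128 128 135 108  33  40  44  46  45  46  58  94 117 115 117 119 118 112 111 116]
 [132 133 134 131 129 129 134 107  31  41  44  46  46  38  52  95 118 117 117 118 118 115 114 118]
 [131 130 128 128 130 131 133 106  32  41  46  46  43  41  56  98 120 117 115 117 114 117 123 124]
 [128 130 129 131 133 127 129 105  32  40  45  45  42  40  57 100 120 114 114 114 113 117 123 124]
 [128 131 129 133 133 128 134 108  33  41  45  47  44  39  58 102 119 111 114 115 114 118 121 122]
 [131 131 130 133 134 131 136 109  33  
[... 845 characters left out ...]
9 179]
 [ 85  85  86  71  41  53  86 105 108 108 108 115 124 121 116 114  94  61  40  94 152 168 166 165]
 [ 82  82  84  70  42  40  41  49  66  82  91  91  98  92  70  59  41  40  32  92 147 162 161 161]
 [ 89  88  90  74  44  41  41  44  44  45  45  45  44  45  44  43  43  43  36  96 153 169 166 166]
 [ 61  73  87  74  43  40  43  44  45  46  45  45  44  46  46  45  43  43  35  93 149 164 162 161]
 [104 106 106  86  39  39  41  43  46  45  45  45  46  48  47  46  42  41  34 133 214 219 194 195]
 [104 105 107  90  48  40  43  44  44  45  46  47  47  47  46  45  44  43  36 116 188 207 194 191]
 [102 104 100  79  45  39  44  44  46  47  49  47  48  47  46  45  45  43  36 104 179 207 205 206]]
```

Contact came at tip z ≈ 0.068, inside the chamfer, with the key tip covering the socket's dark hexagon exactly. Next is a compliant insertion: follow the side force and add small yaw changes.

Run:
```python
from h import *
f0=np.array([-.3,.5,-2.9]); P=S+[0,.003,.068]; psi=-58.; t0=arm.read_time()
yaw=[0,0,0,1.5,3,4.5,6,6,3,0,-1.5,-3,-4.5,-6,-6,-3,0]; k=0;stuck=0
for i in range(40):
    F=np.array(arm.read_ft_force())-f0
    if F[2]<6: P[2]-=.0012; stuck=0
    else:
        stuck+=1
        if F[2]>12: P[2]+=.0006
        if stuck>1: k+=1; psi=-58+yaw[min(k,len(yaw)-1)]
    lat=F[:2].copy(); n=np.linalg.norm(lat)
    if n>1: P[:2]+=lat/n*min(.0004*n,.0008)
    T,q=keytcp(P,psi); arm.line_to(T,.03,q)
    if i%3==0 or F[2]>6: print(i,np.round(P*1000,1),psi,"F",np.round(F,1),"lag",np.round((np.array(arm.read_tool_pos())-T)*1000,1))
    if P[2]<.048 or arm.read_time()-t0>7: break
st("end"); print(P,psi)
```

```text
0 [530.  -42.8  68. ] -58.0 F [ 0.8 -3.3  7.5] lag [0.3 0.1 0.1]
1 [530.6 -43.2  68. ] -58 F [ 2.2 -1.6  6.4] lag [-0.   0.3 -0.1]
2 [530.6 -43.2  68. ] -58 F [0.7 0.  6. ] lag [-0.1  0.3 -0.1]
3 [530.6 -43.2  68. ] -56.5 F [ 0.3 -0.3  6. ] lag [-0.   0.2 -0.1]
5 [530.7 -43.8  66.8] -56.5 F [ 0.1 -1.3  8.2] lag [0.1 0.2 0.1]
6 [530.7 -43.8  66.8] -55 F [ 0.3 -0.5  8.9] lag [0.1 0.  0.1]
7 [531.  -44.1  66.8] -53.5 F [ 0.8 -0.8  7.3] lag [-0.1  0.  -0. ]
8 [531.  -44.1  66.8] -52 F [ 0.1 -0.8  6.9] lag [-0.1 -0.1 -0. ]
9 [531.4 -44.   66.8] -52 F [1.  0.3 7.3] lag [-0.2 -0.1 -0.1]
10 [531.5 -44.4  66.8] -55 F [ 0.4 -1.   6.9] lag [-0.3  0.3 -0.3]
11 [531.5 -44.4  66.8] -58 F [-0.4  0.   7.4] lag [-1.  -0.  -1.1]
12 [531.5 -44.4  65.6] -58 F [-0.4 -0.5  1.2] lag [-0.9  0.  -0.9]
15 [529.8 -44.8  62. ] -58 F [-1.6 -0.5  0.8] lag [0.2 0.1 0.1]
18 [529.4 -45.2  58.4] -58 F [-0.2  0.3  0.3] lag [ 0.1  0.1 -0.1]
21 [530.1 -45.1  54.8] -58 F [0.1 0.2 0.9] lag [-0.2  0.  -0.2]
24 [529.6 -44.4  51.2] -58 F [ 0.6 -0.8 -0. ] lag [ 0.1 -0.1 -0. ]
27 [530.1 -44.7  47.6] -58 F [-0.6 -0.8  0. ] lag [-0.   0.1 -0. ]
end t 21.08 tcp [ 0.5603 -0.093   0.1565] F [-1.3 -0.3 -1.7] M [0.52 0.42 0.01] open 0.141
[ 0.53012347 -0.04472563  0.0476    ] -58
```

The key dropped in at z ≈ 0.066 with almost no force. Now I bottom it, release, and slide the straddling fingers out to r = 110 mm.

Run:
```python
from h import *
f0=np.array([-.3,.5,-2.9]); P=np.array([.5300,-.0448,.0476]); psi=-58
T,q=keytcp(P,psi); z,f=descend(T,.008,step=.0012,fmax=6,f0=f0[2]); print("floor at tip cmd",P[2]-z,"f",f); st()
arm.move_gripper(.3,40); st("rel")
T=np.array(arm.read_tool_pos()); h=hv(psi)
arm.line_to(T+h*(.11-RG)-up*.003,.15); arm.pause(.2); st("out")
for n in("side","top"): cv2.imwrite(f"pics/{n}6.png",snapshot(n))
a=cv2.imread("pics/side6.png")[150:270,240:360];b=cv2.imread("pics/top6.png")[200:320,380:500]
cv2.imwrite("pics/c7.png",cv2.convertScaleAbs(cv2.resize(np.hstack([a,b]),None,fx=3.3,fy=3.3,interpolation=cv2.INTER_CUBIC),alpha=1.3,beta=15))
```

```text
floor at tip cmd 0.045200000000000004 f 8.246772195443523
 t 21.58 tcp [ 0.5608 -0.0937  0.155 ] F [-0.6 -0.1  5.3] M [0.2  0.51 0.04] open 0.146
rel t 21.87 tcp [ 0.5603 -0.0929  0.1539] F [-0.2  0.3  0.3] M [ 0.31  0.13 -0.07] open 0.296
out t 22.45 tcp [ 0.5785 -0.1212  0.1508] F [ 0.3 -0.2 -0.2] M [ 0.26  0.21 -0.01] open 0.295
```

View pics/c7.png

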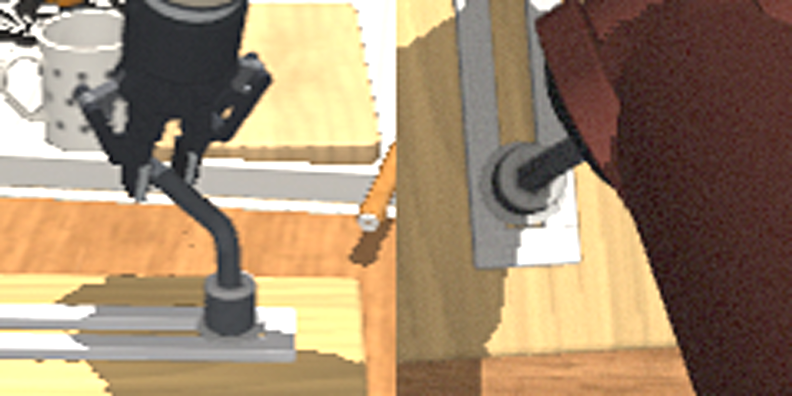

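The short arm is on the socket floor and the lever lies between the fingers. Next: turn clockwise, watching the tangential force.

```bash
cat > turn.py <<'E'
from h import *
import sys
C=np.array([.5300,-.0448,.0]); r=.11; d0,_=toolq(-58,19.5)
z0=arm.read_tool_pos()[2]; F0=np.array(arm.read_ft_force())
psi=float(sys.argv[1]); lim=float(sys.argv[2]); hist=[]; hit=0
if len(sys.argv)>3: F0=np.array(eval(sys.argv[3]))
t0=arm.read_time()
while psi>lim:
    psi-=2.5 if psi>-58-38 else 0.8
    d,q=toolq(psi,19.5); T=C+hv(psi)*r-d*.054; T[2]=z0
    try: arm.line_to(T,.06,q)
    except arm.MotionError as e: print("ME",e,psi); break
    F=np.array(arm.read_ft_force())-F0; y=np.cross(up,hv(psi)); ft=F@y
    hist.append((psi,round(ft,1),round(F@hv(psi),1),round(F[2],1)))
    if ft>11.5:
        arm.pause(.1); F=np.array(arm.read_ft_force())-F0; ft=F@y; hist.append((psi,'hold',round(ft,1)))
        if ft>11: hit=1; break
for a in hist: print(*a,end=' | ')
print("hit",hit,"F0",list(np.round(F0,2)),"z0",z0); st()
E
python3 turn.py -58 -120
```

```text
-60.5 0.0 -1.1 -0.1 | -63.0 -0.2 -0.7 -0.9 | -65.5 0.8 -0.4 -0.1 | -68.0 1.7 -0.5 0.2 | -70.5 4.9 -2.2 0.4 | -73.0 3.9 -1.5 1.3 | -75.5 4.9 -1.3 2.4 | -78.0 4.7 -2.8 0.2 | -80.5 4.7 -3.3 1.5 | -83.0 5.7 -2.2 1.0 | -85.5 4.4 -3.7 1.6 | -88.0 5.3 -3.3 1.9 | -90.5 4.9 -2.9 1.8 | -93.0 6.3 -4.0 1.6 | -95.5 6.1 -4.0 2.0 | -98.0 5.5 -4.2 2.0 | -98.8 5.3 -4.0 1.2 | -99.6 5.1 -3.7 1.8 | -100.39999999999999 6.0 -3.6 0.1 | -101.19999999999999 5.9 -3.9 1.2 | -101.99999999999999 6.4 -3.7 1.5 | -102.79999999999998 5.6 -4.2 1.2 | -103.59999999999998 5.7 -4.8 1.1 | -104.39999999999998 6.1 -4.6 0.4 | -105.19999999999997 6.0 -3.5 0.4 | -105.99999999999997 5.7 -3.6 0.0 | -106.79999999999997 6.1 -3.0 0.2 | -107.59999999999997 6.9 -3.6 1.3 | -108.39999999999996 5.9 -4.6 0.9 | -109.19999999999996 5.1 -4.2 0.2 | -109.99999999999996 5.9 -3.9 0.6 | -110.79999999999995 6.2 -3.9 1.7 | -111.59999999999995 6.4 -4.2 0.5 | -112.39999999999995 6.7 -4.6 0.6 | -113.19999999999995 7.3 -4.3 1.1 | -113.99999999999994 6.0 -5.6 -0.1 | -114.79999999999994 5.7 -4.1 -0.4 | -115.59999999999994 6.5 -4.8 1.4 | -116.39999999999993 6.3 -5.2 0.1 | -117.19999999999993 5.8 -5.0 0.6 | -117.99999999999993 6.7 -3.8 0.4 | -118.79999999999993 5.2 -4.8 1.5 | -119.59999999999992 7.0 -4.3 0.2 | -120.39999999999992 6.4 -4.3 0.5 | hit 0 F0 [np.float64(-0.03), np.float64(-0.11), np.float64(0.35)] z0 0.15091550418205735
 t 33.55 tcp [ 0.4865 -0.1249  0.1515] F [7.7 0.3 0.8] M [ 0.36 -1.69  0.59] open 0.3
```

```bash
python3 turn.py -120.4 -156 "[-.03,-.11,.35]"
```

```text
-121.2 6.7 -4.8 -0.8 | -122.0 6.4 -4.2 0.3 | -122.8 5.6 -4.8 -0.1 | -123.6 6.3 -5.6 0.8 | -124.39999999999999 6.8 -4.7 -0.3 | -125.19999999999999 6.5 -5.0 -0.1 | -125.99999999999999 6.9 -6.1 0.6 | -126.79999999999998 6.6 -4.7 -0.8 | -127.59999999999998 6.2 -5.4 -0.1 | -128.39999999999998 6.5 -5.4 0.2 | -129.2 7.8 -4.9 0.2 | -130.0 8.0 -6.6 -0.5 | -130.8 8.0 -5.0 0.8 | -131.60000000000002 9.0 -5.1 0.0 | -132.40000000000003 10.7 -5.8 -0.2 | -133.20000000000005 11.6 -5.3 0.1 | -133.20000000000005 hold 11.6 | hit 1 F0 [np.float64(-0.03), np.float64(-0.11), np.float64(0.35)] z0 0.15154221885653757
 t 37.65 tcp [ 0.4735 -0.1153  0.153 ] F [10.9 -5.3 -0.1] M [-0.74 -2.76  1.05] open 0.299
```

The torque knee is clear at -129° and I'm holding 11.6 N at 110 mm, about 1.28 N m, so it is firm. I back off gently, release and retreat.

Run:
```python
from h import *
C=np.array([.5300,-.0448,.0]); z0=arm.read_tool_pos()[2]
for psi in(-131,-128,-126):
    d,q=toolq(psi,19.5); T=C+hv(psi)*.11-d*.054; T[2]=z0; arm.line_to(T,.04,q); st(psi)
arm.move_gripper(.55); T=np.array(arm.read_tool_pos())
arm.line_to(T-d*.10,.15); T=np.array(arm.read_tool_pos()); 
try: arm.line_to(T+up*.08+np.array([-.05,-.16,0]),.3)
except arm.MotionError as e:
    print(e); arm.move_j([1.321,.615,-.013,1.423,.008,1.103,-.04])
arm.pause(.5); st("clear")
for n in("side","top"): cv2.imwrite(f"pics/{n}8.png",snapshot(n))
a=cv2.imread("pics/side8.png")[150:350,220:420];b=cv2.imread("pics/top8.png")[180:380,340:540]
cv2.imwrite("pics/c8.png",cv2.resize(np.hstack([a,b]),None,fx=2,fy=2,interpolation=cv2.INTER_CUBIC))
```

```text
-131 t 37.9 tcp [ 0.474  -0.1165  0.154 ] F [10.2 -2.7  0.1] M [-0.2  -2.2   0.73] open 0.299
-128 t 38.17 tcp [ 0.4749 -0.119   0.1535] F [ 6.9 -0.8  0.9] M [ 0.13 -1.42  0.45] open 0.299
-126 t 38.42 tcp [ 0.4755 -0.1206  0.1532] F [ 4.3 -2.   2.3] M [-0.13 -0.87  0.3 ] open 0.299
clear t 40.83 tcp [ 0.4433 -0.2522  0.3261] F [0.6 0.1 0.8] M [ 0.29 -0.22 -0.08] open 0.547
```

View pics/c8.png

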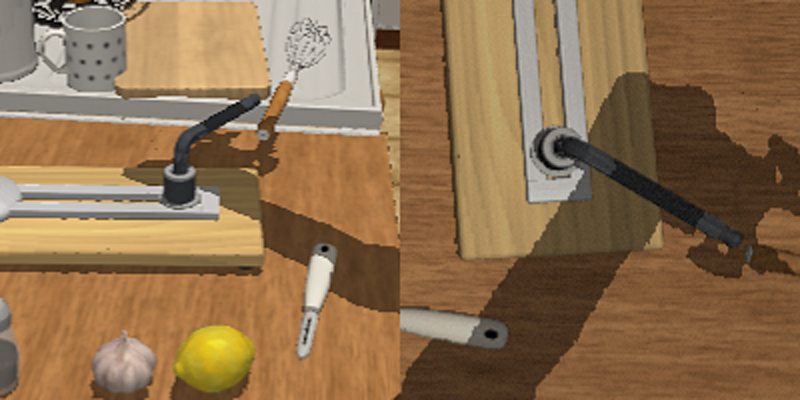

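The key stands fully seated with its long arm near level, the other things are in place, and the robot is clear.

```bash
python3 -c "
from h import *
print(ticket.finish_job())"
```

```text
the job is handed in; nothing more can be done
None
```

The job is handed in: I pulled the key out, flipped it and seated its short arm on the socket floor, then turned the screw clockwise until it came up firm at about 1.3 N m by the wrist force; the key was left in the screw with its long arm near level, after about 41 s on the robot's clock.

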